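Clear the way and hold the telescopic magnifier at its second stop

ROBOT

A 7-joint arm with a two-finger parallel gripper is mounted at the origin on the work surface. World frame = base frame: x ahead of the robot, y to its left, z up, the work surface at z = 0. Lengths are in m, angles in rad, forces in N, time in s.
With the tool pointing down it reaches from about 0.4 to 0.85 m from the base axis. Payload 6.9 kg.
Tool frame: the origin (TCP) lies midway between the tips of the shut fingers; the grasp point (between the pads) lies behind it (ctrl.pinch_z is the z of the grasp point in the tool frame, in m); z points along the fingers, y is the direction in which the jaws open and shut (so a half turn about z gives the same grasp; the last joint's range is limited). The gripper opens to 85 mm and grips with 20 to 120 N. Pads are 22 mm wide; open, the fingers measure 114 mm over their backs; the gripper's body (76 mm by 85 mm) begins 54 mm behind the grasp point. The pads swing forward as they close: fully open they stand 13 mm farther back than shut.
Start: joints at [1.349, 0.507, -0.238, 1.5, 0.126, 1.149, -0.155], TCP at [0.201, -0.592, 0.231] pointing down, gripper open.
Joint ranges: [-3.08, 3.08], [-0.24, 2.05], [-1.43, 1.35], [0, 2.5], [-1.52, 4.66], [0.17, 1.96], [-2.89, 2.89]. Speed limits (rad/s): [2.39, 2.39, 3.14, 3.14, 3.14, 3.14, 3.14].

INTERFACE

Orientations are given as a unit quaternion [w, x, y, z].
In Python, from station import ctrl, get_state, vision, ticket, models gives the robot as it stands. Calls block until the motion is done:
- ctrl.movep(position, orientation): joint-space move of the TCP to a pose.
- ctrl.movel(position, frame=None, max_speed=0.15): straight line of the TCP; frame=None keeps the orientation; max_speed is the mean speed in m/s.
- ctrl.set_joints(angles): joint-space move.
- ctrl.ungrasp() and ctrl.close_gripper(force=None): open the fingers fully, or close them until they stop; force is the grip in N (None keeps the last).
- ctrl.pause(seconds).
- ctrl.ik(position, orientation): joint angles nearest the present ones, or None.
- get_state(): the state.
- vision.grab_frame(name): name is "scene" or "top"; returns (picture, depth): 480x640x3 uint8, blue, green, red; 480x640 float32, m along the optical axis (not along the pixel's ray), 0 where there is no reading.
- vision.camera_info(name): a dict with "mtx" (3x3 intrinsics, pixels), "R" (3x3) and "t" (3): a world point X has camera coordinates R X + t. Camera axes: x right, y down, z forward; pixel columns grow to the right and rows downward; lengths in m; the calibration is good to about 2 mm. A picture is of the moment at which its call begins. camera_info takes no time and is no camera call.
A pose or a line that the arm cannot do raises ctrl.Unreachable and nothing moves.
- ticket.close_job(): hands the job in, once; it reports no verdict.
Trained networks look in the newest picture that a camera, given by its name, has taken for a name from the list of things; names that differ only in an ending like _2 or _b are one class to them, and where a whole thing is asked for, a point or a joint stands for the part that bears it (a point fixed in the world has none). Each returns a list of dicts, best first, with "p" (0 to 1); they miss things now and then, are a little off and sometimes report something else, mostly with a low value. They report only what shows in the picture. A call takes as long as a camera call.
- models.recognise(camera, target): "point" ([column, row] in pixels, amid what is visible of it).
- models.masks_of(camera, target): "mask" (480x640 bool, what is visible of it) and "point" ([column, row] in pixels, amid what is visible of it).
The state is a dict: "time": time; "qpos": joint angles; "qd": joint speeds; "tau": joint torques, N m; "tcp_pos": TCP position; "eef_rot": TCP orientation; "contact_force": force on the tool from outside, world axes, zero at the start; "wrist_torque": the same for the moment, N m; "width": finger opening in m.
Only numpy, scipy, OpenCV 4.12 (cv2) and the standard library are available. Lean on these libraries where they do the work, as an engineer would, in place of code of your own. Each camera call takes 0.05 s, during which the arm holds its last target.

TASK

The white lotion bottle with the yellow cap stands in the way of the telescopic magnifier on the treatment trolley: first move it upright into the steel tray and let go of it. Then take the mint-green grip, squeezing its lilac release button in, pull the magnifier out past the first stop to its second stop (all the way out), and finish while still holding it there by the grip, since it has no catch at that stop and springs back. Do not push the magnifier into the bottle, keep the bottle upright, and leave the other things alone.

Things in the scene. Friction and masses are not known exactly. Their poses are not given: they have to be found in the camera images.
- stand: fixed stand of the magnifier: grey foot plate 110 x 200 mm, 14 mm thick, carrying a level white sleeve (a tube 40 mm across, 240 mm long, its axis 80 mm above the table). Origin on the table below the sleeve's open mouth, z up; its +y axis is the direction in which the magnifier pulls out, the sleeve lies on the -y side.
- lens_arm (a joint): how far the telescopic steel tube (20 mm across) is pulled out of the sleeve, m: 0 stowed (start), 0.055 first stop, 0.110 second stop, a firm end stop. A spring draws it back (3 N stowed, 5 N at the end, about 1 N friction on top). While the release button is out, a catch locks it at 0 and at the first stop (it cannot be pulled on); there is no catch at the second stop. An orange band comes out of the sleeve at the first stop, a red one at the second.
- grip (a point): mint-green grip block (this point is its centre) fixed on the tube just outside the sleeve (45 mm beyond the mouth when stowed), moving with it: 28 mm wide (its x), 36 mm long (its y, the pulling direction), 40 mm high. The point lies 80 mm above the table; axes parallel to the stand's. With the lilac button standing out it is 35 mm wide; free space on both sides and above, 60 mm free below. Close the fingers across it along its x axis to squeeze the button.
- release (a joint): lilac release button, 24 x 24 mm, in the middle of the grip's +x side; it stands 7 mm proud and is pushed in along -x, value 0 out to 0.006 m fully in (then 1 mm proud); free of the catch from about 0.005. Spring: about 2 N at first, 6.3 N fully in; it comes out again when let go.
- lens (a point): round magnifying lens with white rim, level, 110 mm across, 14 mm thick, on the outer end of the tube: origin at its centre, 80 mm above the table and 100 mm beyond the grip's centre along the pulling direction; moves with the grip.
- magnifier: the sliding part as a whole: tube, grip and lens; origin on the tube's axis at the sleeve's mouth when stowed, axes parallel to the stand's
- button: the lilac button as a body; origin at the grip's centre when out, axes parallel to the stand's
- bottle_mid (a point): centre, half-way up, of the loose white lotion bottle with yellow cap (upright, z up): 48 mm across, straight up to 76 mm, then a shoulder and a 30 mm cap, 105 mm high in all; its underside 52.5 mm below this point. 0.11 to 0.22 kg.
- bottle: the same bottle, origin at the centre of its underside
- tray: fixed open steel tray 200 mm (its x) by 160 mm (its y), 24 mm high, walls and floor 3 mm thick, empty. Origin at the centre of its underside, on the table, z up.
- cream_jar: bystander: amber jar with brass lid, 56 mm across, 42 mm high; origin at the centre of its underside
- dropper: bystander: small amber dropper bottle, 36 mm across, 90 mm high; origin at the centre of its underside
- face_brush: bystander: mint and lilac cleansing brush lying flat, about 156 mm long (its y), 32 mm high; origin on the table near its middle

How it is judged:
On the way, in this order (a step that is already met when the one before it is completed fails the run):
1. the bottle stands upright in the tray, let go (x of bottle_mid in the frame of tray between -0.076 and 0.076 m and y of bottle_mid in the frame of tray between -0.056 and 0.056 m and z of bottle_mid in the frame of tray below 0.062 m and angle between bottle_mid's own z axis and vertical below 0.15 rad and contact force between the fingers and bottle below 0.2 N), for 0.2 s.
2. the release button is squeezed in (value of joint release above 0.0045 m), for 0.1 s.
3. the magnifier is pulled out to its second stop (value of joint lens_arm above 0.104 m), for 0.2 s.
At the end, for the whole second after the job is handed in: The fingers hold the grip by its button (over 3 N), in over 4.5 mm, the magnifier out over 103 of 110 mm and still; the bottle stands released, upright (0.15 rad) and still on the tray floor, within 76 mm (tray x) and 56 mm (tray y) of its centre, not touching the lens (all of step 1 and value of joint lens_arm above 0.103 m and velocity of joint lens_arm between -0.01 and 0.01 m/s and value of joint release above 0.0045 m and contact force between the fingers and button above 3 N and contact force between magnifier and bottle below 0.1 N and linear speed of bottle below 0.02 m/s); the arm keeps its last pose, push and grip.
It fails at once if the bottle is tipped over (more than 0.7 rad) (angle between bottle_mid's own z axis and vertical above 0.7 rad).
It fails at once if the magnifier is pushed into the bottle (contact force between magnifier and bottle above 3 N).
It fails at once if the cream jar is disturbed (moved more than 30 mm) (distance of cream_jar from where it was at the start of the episode above 0.03 m).
It fails at once if the dropper is disturbed (moved more than 30 mm) (distance of dropper from where it was at the start of the episode above 0.03 m).
It fails at once if the face brush is disturbed (moved more than 30 mm) (distance of face_brush from where it was at the start of the episode above 0.03 m).
It also fails if it takes over 48 s, if anything falls off the work surface, if the arm or the gripper's body presses on something with over 40 N, if the wrist force passes 120 N, or if a joint passes its speed limit or range.

## Working session

There is one attempt and no reset: what is moved stays moved. The work goes in short steps, each a Python script; the robot and the scene stay as the last script left them, time stands still between calls to the robot, and variables do not carry over. Pictures are saved under pics/ and viewed, and the job is handed in when it is done.

```bash
mkdir -p pics; ls; cat > h.py <<'E'
from station import ctrl, get_state, vision, ticket, models
import numpy as np, cv2
E
python3 - <<'E'
from h import *
for n in ("scene","top"):
    im,d=vision.grab_frame(n); cv2.imwrite(f"pics/{n}0.png",im); np.save(f"{n}_d.npy",d)
    c=vision.camera_info(n); print(n,np.round(c["mtx"],1).tolist(),np.round(-np.array(c["R"]).T@c["t"],3))
    for t in ("stand","grip","lens","button","bottle","tray","cream_jar","dropper","face_brush"):
        r=models.recognise(n,t); print(t,[(np.round(x["point"]).tolist(),round(x["p"],2)) for x in r[:2]])
s=get_state(); print(s, ctrl.pinch_z)
E
```

```text
pics
scene [[497.9, 0.0, 321.9], [0.0, 497.9, 232.0], [0.0, 0.0, 1.0]] [ 1.047 -0.224  0.767]
stand [([158.0, 329.0], 0.73)]
grip [([253.0, 233.0], 0.94)]
lens [([253.0, 235.0], 0.93)]
button [([224.0, 260.0], 0.71)]
bottle [([304.0, 189.0], 0.9)]
tray [([408.0, 160.0], 0.68)]
cream_jar [([174.0, 234.0], 0.81)]
dropper [([360.0, 334.0], 0.88)]
face_brush [([231.0, 395.0], 0.7)]
top [[516.4, 0.0, 326.3], [0.0, 516.4, 228.0], [0.0, 0.0, 1.0]] [0.374 0.105 1.044]
stand [([460.0, 230.0], 0.77)]
grip [([368.0, 242.0], 0.93)]
lens [([371.0, 244.0], 0.61), ([463.0, 229.0], 0.28)]
button [([409.0, 225.0], 0.59)]
bottle [([303.0, 274.0], 0.89)]
tray [([172.0, 269.0], 0.7)]
cream_jar [([370.0, 243.0], 0.62), ([341.0, 128.0], 0.36)]
dropper [([341.0, 134.0], 0.65)]
face_brush [([441.0, 146.0], 0.58)]
{'time': 1.0, 'qpos': array([ 1.34848144,  0.50747569, -0.23761878,  1.50016984,  0.12568734,
        1.14892081, -0.15480892]), 'qd': array([ 1.26903644e-03, -8.83088119e-04,  1.32904533e-03,  1.55519773e-03,
        1.00694509e-04, -5.34224856e-05, -5.52480721e-04]), 'tau': array([-4.66531928e-04, -6.20373487e+01, -2.18484543e+00, -2.49963874e+01,
        1.38829226e-02,  2.47676158e-03,  3.80494399e-06]), 'tcp_pos': array([ 0.2012224 , -0.59171838,  0.23130115]), 'eef_rot': array([-6.65523491e-07,  9.86599250e-01,  1.63162248e-01,  1.38387108e-05]), 'contact_force': array([-0.45683779,  0.7596081 ,  0.27739887]), 'wrist_torque': array([ 0.00545974,  0.04695535, -0.02572776]), 'width': 0.08536316687856706} -0.0187
```

View pics/scene0.png

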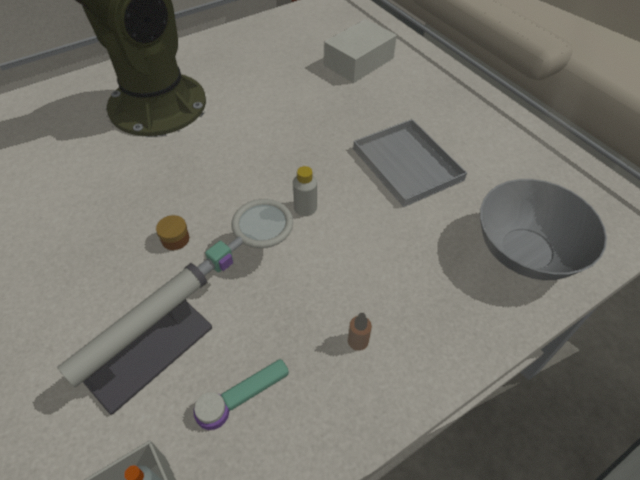

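View pics/top0.png

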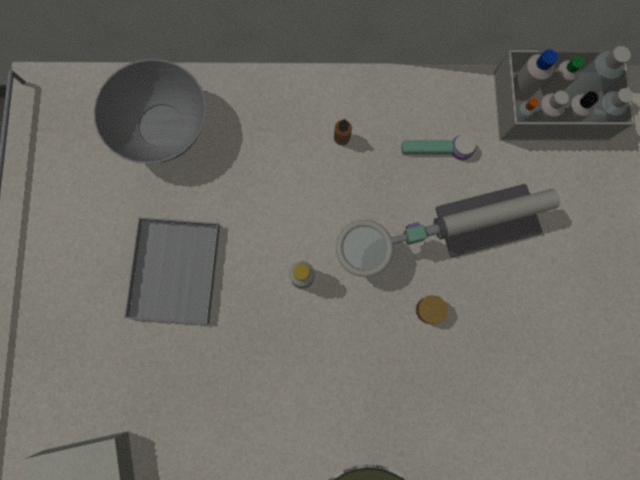

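The scene view shows the grip at about (219,256), lens (262,222), bottle (305,192) and tray (408,160). In the top view they are at about (416,233), (366,248), (303,272) and (172,270). The bottle stands just beyond the lens in the pulling direction. The networks' lens and grip points sit on the lens, and button is about right.

```bash
cat >> h.py <<'E'
def ray(n,px,z):
    c=vision.camera_info(n);K,R,t=map(np.array,(c["mtx"],c["R"],c["t"]))
    o=-R.T@t; v=R.T@np.linalg.solve(K,[px[0],px[1],1.]); return o+v*(z-o[2])/v[2]
def cloud(n,d,m):
    c=vision.camera_info(n);K,R,t=map(np.array,(c["mtx"],c["R"],c["t"]))
    v,u=np.nonzero(m&(d>0)); z=d[v,u]
    p=np.c_[(u-K[0,2])/K[0,0]*z,(v-K[1,2])/K[1,1]*z,z]; return (p-t)@R, np.c_[u,v]
E
python3 - <<'E'
from h import *
for n in ("top","scene"):
    im,d=vision.grab_frame(n); hsv=cv2.cvtColor(im,cv2.COLOR_BGR2HSV); P,uv=cloud(n,d,np.ones(d.shape,bool)); h=hsv[uv[:,1],uv[:,0]].astype(int)
    x,y,z=P.T
    print(n)
    def rep(name,m):
        if m.sum(): print(name,m.sum(),np.round(np.median(P[m],0),4),np.round(np.percentile(P[m],2,axis=0),4),np.round(np.percentile(P[m],98,axis=0),4),'px',uv[m].mean(0).round(1))
    near=lambda c,r:(np.hypot(x-c[0],y-c[1])<r)
    b=ray(n,(303,272) if n=="top" else (305,192),.1 if n=="top" else .06); g=ray(n,(416,233) if n=="top" else (219,256),.09)
    l=ray(n,(365,247) if n=="top" else (262,222),.087); T=ray(n,(172,270) if n=="top" else (408,160),.01)
    print("rays b,g,l,T",b.round(3),g.round(3),l.round(3),T.round(3))
    rep("cap",near(b,.05)&(z>.095)&(z<.115))
    rep("bottle",near(b,.05)&(z>.03))
    rep("griptop",near(g,.04)&(z>.094)&(z<.11))
    rep("lilac",near(g,.05)&(h[:,0]>115)&(h[:,0]<160)&(h[:,1]>60))
    m=near(l,.075)&(z>.078)&(z<.095); rep("lens",m)
    hull=uv[m].astype(np.int32); e=cv2.fitEllipse(cv2.convexHull(hull)); print("lens ell",e, ray(n,e[0],.087))
    m=near(T,.16)&(z>.015)&(z<.035)
    r=cv2.minAreaRect(P[m][:,:2].astype(np.float32)*1000); print("tray rim",r,np.median(z[m]))
    s=(y<g[1]-.04)&(y>g[1]-.4)&(abs(x-g[0])<.12)&(z>.09)&(z<.115); rep("sleeve",s)
    q=P[s][:,:2]; vx=cv2.fitLine(q.astype(np.float32),cv2.DIST_HUBER,0,.01,.01).ravel(); print("sleeve dir",vx)
E
```

```text
top
rays b,g,l,T [0.476 0.12  0.1  ] [ 0.55  -0.093  0.09 ] [0.524 0.003 0.087] [0.492 0.382 0.01 ]
cap 210 [0.4759 0.1233 0.1048] [0.4622 0.1091 0.1009] [0.4889 0.136  0.108 ] px [301.2 272.1]
bottle 542 [0.4724 0.122  0.0821] [0.453  0.1014 0.0398] [0.4966 0.1444 0.1076] px [301.6 274.6]
griptop 289 [ 0.5477 -0.0916  0.0997] [ 0.5328 -0.1096  0.0948] [ 0.5638 -0.0748  0.1036] px [416.3 233.3]
lilac 23 [ 0.5653 -0.0858  0.0924] [ 0.5625 -0.0969  0.0896] [ 0.5691 -0.0774  0.096 ] px [412.4 224.6]
lens 2663 [0.5233 0.0028 0.0836] [ 0.4737 -0.0561  0.079 ] [0.5707 0.0525 0.0893] px [365.5 248. ]
lens ell ((368.27783203125, 247.105224609375), (56.278324127197266, 67.9094009399414), 76.3024673461914) [ 0.52395406 -0.00268904  0.087     ]
tray rim ((491.34539794921875, 378.785888671875), (161.65367126464844, 200.1316680908203), 85.45407104492188) 0.02256645759029536
sleeve 2208 [ 0.587  -0.2499  0.0978] [ 0.55   -0.3639  0.0905] [ 0.6249 -0.139   0.1027] px [497.8 212.7]
sleeve dir [ 0.24921805 -0.9684474   0.5872292  -0.2499199 ]
scene
rays b,g,l,T [0.49  0.117 0.06 ] [ 0.558 -0.095  0.0
[... 297 characters left out ...]
] [ 0.5669 -0.0772  0.101 ] px [216.9 251.3]
lilac 134 [ 0.5704 -0.0896  0.0865] [ 0.5637 -0.1006  0.0712] [ 0.5738 -0.0786  0.0924] px [225.5 261.6]
lens 2445 [ 0.5308 -0.0006  0.082 ] [ 0.4808 -0.0606  0.0787] [0.5781 0.0495 0.0872] px [260.3 224.2]
lens ell ((258.2113342285156, 225.80569458007812), (49.93314743041992, 70.56179809570312), 67.3888931274414) [ 0.53484276 -0.00791908  0.087     ]
tray rim ((494.26593017578125, 377.74114990234375), (165.04949951171875, 203.01902770996094), 85.59915924072266) 0.020513859607446408
sleeve 3080 [ 0.5987 -0.2646  0.0967] [ 0.5596 -0.3647  0.0905] [ 0.6312 -0.1415  0.1003] px [128.2 322.6]
sleeve dir [ 0.2357809  -0.9718062   0.60399455 -0.28113523]
```

```bash
cat >> h.py <<'E'
from scipy.spatial.transform import Rotation
def quat(c,s,flip=1):
    y=flip*np.array([c,s,0.]);z=np.array([0,0,-1.]);x=np.cross(y,z)
    q=Rotation.from_matrix(np.c_[x,y,z]).as_quat(); return q[[3,0,1,2]]
PULL=np.array([-.243,.970,0]); GRIP=np.array([.551,-.093,.08]); BOT=np.array([.479,.1217,0]); TRAY=np.array([.493,.378,0])
LIM=np.array([[-3.08,3.08],[-.24,2.05],[-1.43,1.35],[0,2.5],[-1.52,4.66],[.17,1.96],[-2.89,2.89]])
def st(tag=""):
    s=get_state(); print(tag,"t",round(s["time"],2),"tcp",s["tcp_pos"].round(4),"w",round(s["width"],4),"F",s["contact_force"].round(2),"M",s["wrist_torque"].round(2))
    return s
E
python3 - <<'E'
from h import *
for f in (1,-1):
    q=quat(.97,.243,f)
    for p in (BOT+[0,0,.2],BOT+[0,0,.043],TRAY+[0,0,.045],GRIP,GRIP+PULL*.11):
        j=ctrl.ik(p,q); print(f,None if j is None else np.round(j,2))
E
```

```text
1 [ 0.5   0.58 -1.25  1.88  0.61  1.14 -0.74]
1 [ 0.07  0.61 -0.56  2.06  0.55  0.62 -0.61]
1 [-0.25  0.8  -0.77  1.72  0.68  0.91 -1.06]
1 [ 0.57  0.65 -0.71  1.86  0.56  0.84 -0.19]
1 [ 0.39  0.61 -0.71  1.95  0.56  0.78 -0.4 ]
-1 [-1.02  0.57  1.15  1.89 -0.59  1.08 -2.52]
-1 [ 0.42  0.87 -1.23  2.06  1.01  1.01  2.04]
-1 [-0.07  1.   -1.23  1.72  1.01  1.2   1.81]
-1 [ 0.08  0.57  0.07  1.87 -0.06  0.7  -2.71]
-1 [-0.64  0.73  0.95  1.97 -0.79  0.87 -2.16]
```

```bash
python3 - <<'E'
from h import *
q=quat(.97,.243)
ctrl.movep(BOT+[0,0,.17],q); st("hover")
print(get_state()["qpos"].round(2))
im,_=vision.grab_frame("scene"); cv2.imwrite("pics/s1.png",im)
E
```

```text
hover t 3.81 tcp [0.4793 0.1207 0.1699] w 0.0855 F [-0.41  0.37  0.68] M [-0.04 -0.   -0.05]
[ 0.46  0.59 -1.19  1.92  0.63  1.07 -0.76]
```

View pics/s1.png

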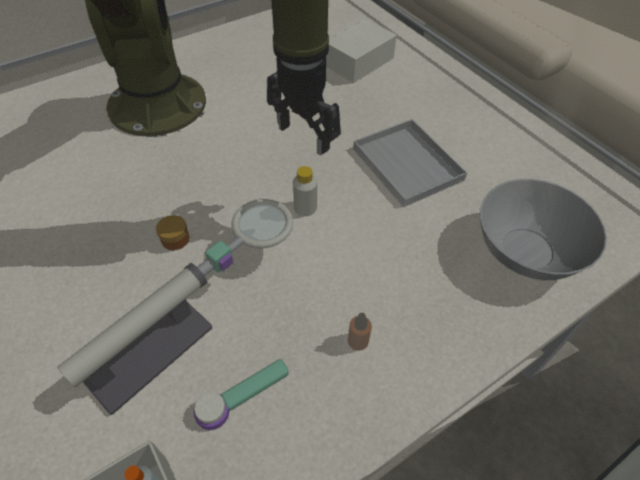

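The open gripper is above the bottle: the fingertips are at (283,128) and (323,150), and the bottle is directly below at (305,190). Going down.

```bash
python3 - <<'E'
from h import *
ctrl.movel(BOT+[0,0,.046],max_speed=.1); st("down")
ctrl.close_gripper(force=25); st("closed")
im,_=vision.grab_frame("scene"); cv2.imwrite("pics/s2.png",im)
E
```

```text
down t 5.25 tcp [0.4793 0.1219 0.0465] w 0.0856 F [0.47 0.92 0.13] M [ 0.02 -0.05  0.03]
closed t 5.68 tcp [0.4791 0.1217 0.0464] w 0.0471 F [-2.38 -0.87  5.3 ] M [-0.18  0.25 -0.03]
```

View pics/s2.png

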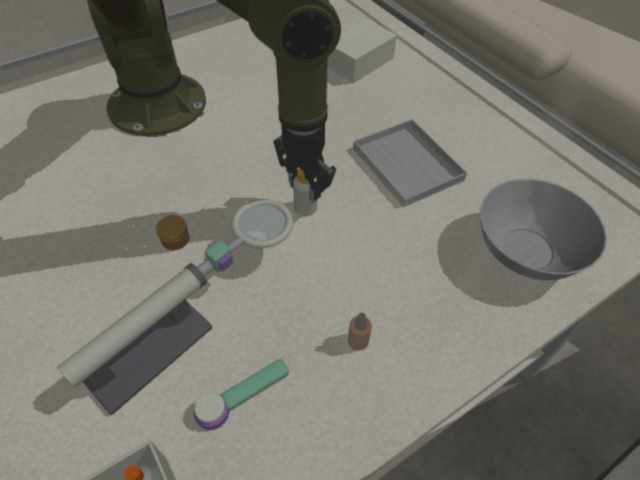

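The bottle is held upright between the fingers at (303,190), with a width of 47 mm, which matches its 48 mm. Carrying it to the tray.

```bash
python3 - <<'E'
from h import *
ctrl.movel(BOT+[0,0,.11],max_speed=.1); st("lift")
ctrl.movel(TRAY+[0,0,.11],max_speed=.12); s=st("over")
im,_=vision.grab_frame("scene"); cv2.imwrite("pics/s3.png",im)
ctrl.movel(TRAY+[0,0,.056],max_speed=.06); s=st("low"); f0=s["contact_force"][2]
for z in (.053,.051,.0495,.048):
    ctrl.movel(TRAY+[0,0,z],max_speed=.03); s=st(z)
    if s["contact_force"][2]-f0>3: break
im,_=vision.grab_frame("top"); cv2.imwrite("pics/t3.png",im)
E
```

```text
lift t 6.53 tcp [0.4788 0.1213 0.1095] w 0.0473 F [-0.03  1.19 -1.68] M [ 0.02 -0.03  0.02]
over t 8.82 tcp [0.4932 0.3774 0.11  ] w 0.0468 F [-0.01 -0.12 -2.08] M [ 0.02 -0.01 -0.08]
low t 9.92 tcp [0.4931 0.3783 0.0564] w 0.0475 F [-0.37 -0.1  -1.63] M [0.03 0.   0.06]
0.053 t 10.17 tcp [0.4931 0.3779 0.053 ] w 0.0471 F [ 0.47  0.34 -0.45] M [0.01 0.01 0.05]
0.051 t 10.42 tcp [0.493  0.3779 0.0509] w 0.0475 F [-0.31 -0.35  0.06] M [ 0.02 -0.03 -0.  ]
0.0495 t 10.67 tcp [0.4931 0.3781 0.0495] w 0.047 F [ 0.97 -0.12 -0.19] M [ 0.06 -0.04  0.01]
0.048 t 10.92 tcp [0.4929 0.3784 0.0493] w 0.0472 F [-1.67 -1.36 10.63] M [-0.59  0.48  0.03]
```

View pics/s3.png

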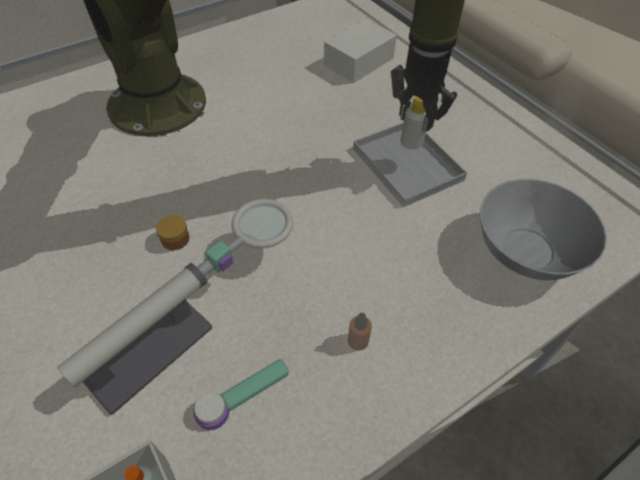

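View pics/t3.png

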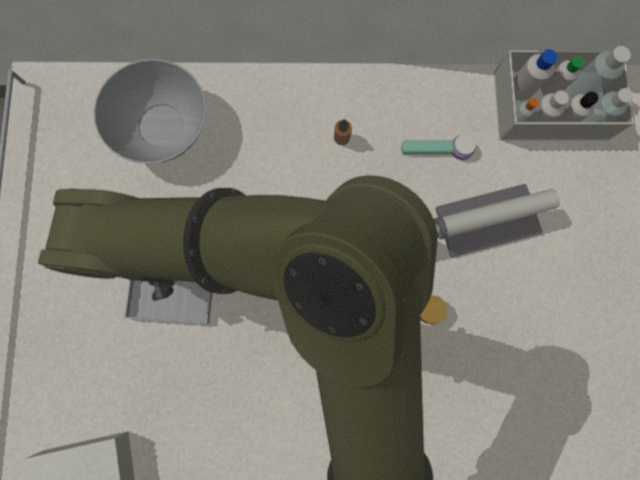

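The scene view shows the bottle upright in the fingers at (413,125) above the tray. In the top view the arm hides it. The force rise at z 0.0495 matches the tray floor, so I'll let go there.

```bash
python3 - <<'E'
from h import *
ctrl.movel(TRAY+[0,0,.0495],max_speed=.03)
ctrl.ungrasp(); ctrl.pause(.2); st("open")
ctrl.movel(TRAY+[0,0,.18],max_speed=.12)
q=quat(.97,.243)
ctrl.movep(GRIP+[0,0,.09],q); st("hover"); print(get_state()["qpos"].round(2))
for n in("scene","top"):
    im,d=vision.grab_frame(n); cv2.imwrite(f"pics/{n}4.png",im)
    if n=="scene":
        P,uv=cloud(n,d,np.ones(d.shape,bool)); m=(np.hypot(P[:,0]-TRAY[0],P[:,1]-TRAY[1])<.06)&(P[:,2]>.03)
        print("bottle",P[m&(P[:,2]>.098)].mean(0).round(4),P[m&(P[:,2]<.07)].mean(0).round(4),P[m].max(0).round(4))
E
```

```text
open t 11.88 tcp [0.493  0.378  0.0495] w 0.0855 F [0.38 1.28 0.46] M [ 0.   -0.01  0.04]
hover t 14.85 tcp [ 0.5513 -0.0915  0.1702] w 0.0854 F [-0.15  0.16  0.4 ] M [0.05 0.04 0.01]
[ 0.81  0.7  -1.18  1.76  0.7   1.18 -0.34]
bottle [0.4959 0.3749 0.1054] [0.5053 0.3643 0.0501] [0.5183 0.3985 0.111 ]
```

View pics/scene4.png

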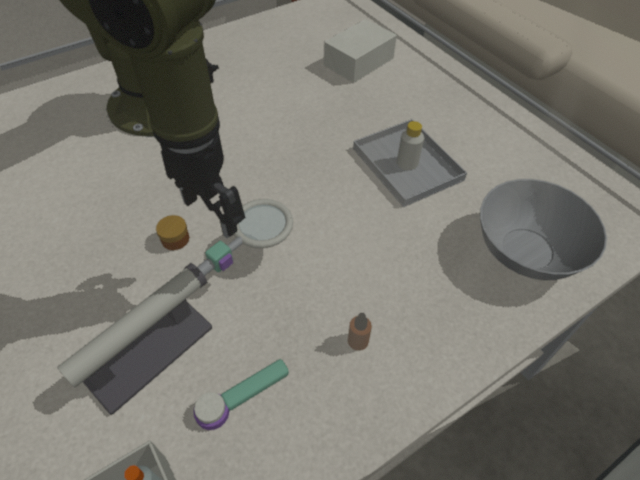

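View pics/top4.png

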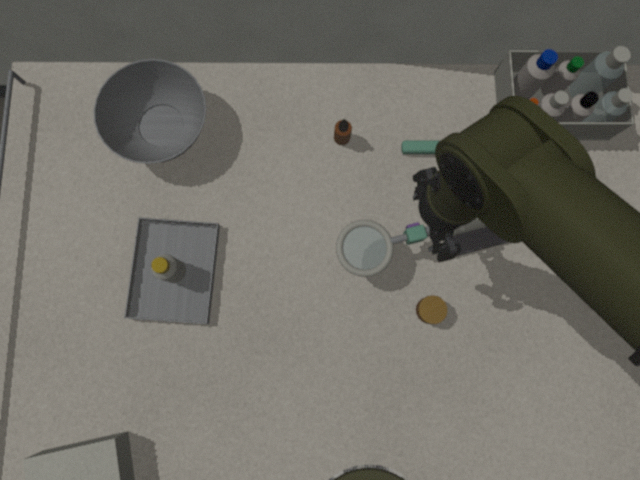

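The bottle stands upright and free in the tray: cap at (413,128) in the scene view and (160,265) in the top view, close to the tray centre. The gripper is over the grip, now squeezing it.

```bash
python3 - <<'E'
from h import *
ctrl.movel([GRIP[0],GRIP[1],.059],max_speed=.08); st("down")
ctrl.close_gripper(force=40); ctrl.pause(.3)
X=np.array([.97,.243,0])
s=st("closed"); print("Fx,Fy in stand",s["contact_force"]@X,s["contact_force"]@PULL, "off", (s["tcp_pos"]-GRIP)@X)
for n in("scene","top"):
    im,d=vision.grab_frame(n); cv2.imwrite(f"pics/{n}5.png",im if n=="top" else cv2.resize(im[130:370,100:420],None,fx=2,fy=2))
E
```

```text
down t 16.48 tcp [ 0.5513 -0.093   0.0595] w 0.0855 F [-0.77  0.55 -0.35] M [0.02 0.04 0.04]
closed t 17.35 tcp [ 0.5501 -0.0933  0.0595] w 0.028 F [-5.15 -0.95  8.35] M [-0.16  0.78  0.14]
Fx,Fy in stand -5.225231134819694 0.3258380738359646 off -0.0009164759331991232
```

View pics/scene5.png

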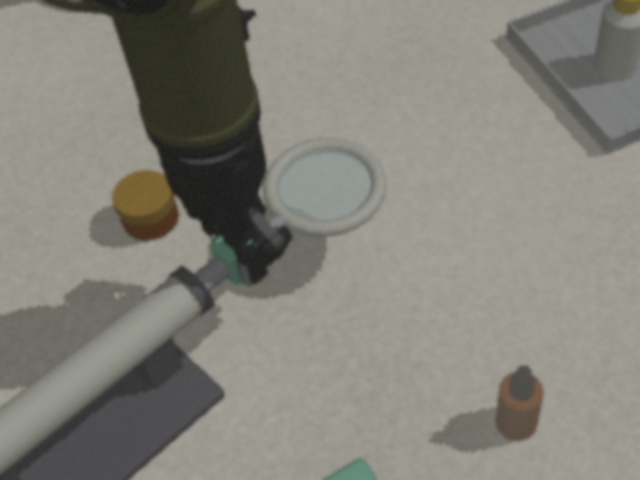

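The fingers close across the mint grip at (245,255) in the crop. The opening of 28 mm is about what 29 mm with the button fully in should read, since the bottle also read 1 mm low. Pulling out in steps.

```bash
python3 - <<'E'
from h import *
p0=get_state()["tcp_pos"].copy(); np.save("p0.npy",p0); X=np.array([.97,.243,0])
for a in (.02,.055,.09,.106,.111):
    ctrl.movel(p0+PULL*a,max_speed=.05); s=st(a); print("   Fx,Fpull",(s["contact_force"]@X).round(1),(s["contact_force"]@PULL).round(1),"travel",((s["tcp_pos"]-p0)@PULL).round(4))
for n in("scene","top"):
    im,d=vision.grab_frame(n); cv2.imwrite(f"pics/{n}6.png",im if n=="top" else cv2.resize(im[130:370,100:420],None,fx=2,fy=2))
E
```

```text
0.02 t 18.0 tcp [ 0.5452 -0.0741  0.0596] w 0.0285 F [-1.1  -3.16  2.08] M [-0.51 -0.03  0.23]
   Fx,Fpull -1.8 -2.8 travel 0.0198
0.055 t 18.85 tcp [ 0.5365 -0.0401  0.0596] w 0.0285 F [-3.29 -3.5   5.15] M [-0.75  0.3   0.22]
   Fx,Fpull -4.0 -2.6 travel 0.0548
0.09 t 19.7 tcp [ 0.5279 -0.0063  0.0596] w 0.0279 F [-2.49 -5.84  5.8 ] M [-0.83  0.33  0.25]
   Fx,Fpull -3.8 -5.1 travel 0.0897
0.106 t 20.17 tcp [0.5239 0.0092 0.0595] w 0.0283 F [-2.37 -5.24  6.27] M [-0.9   0.29  0.23]
   Fx,Fpull -3.6 -4.5 travel 0.1057
0.111 t 20.42 tcp [0.5229 0.0133 0.0595] w 0.0283 F [-2.18 -6.42  6.2 ] M [-1.13  0.3   0.26]
   Fx,Fpull -3.7 -5.7 travel 0.11
```

View pics/scene6.png

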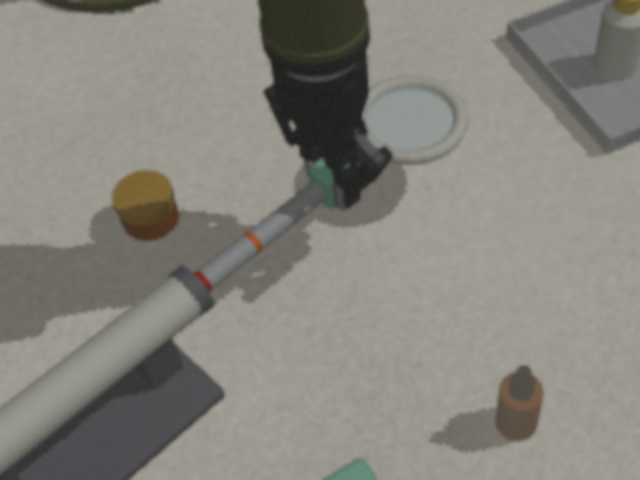

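View pics/top6.png

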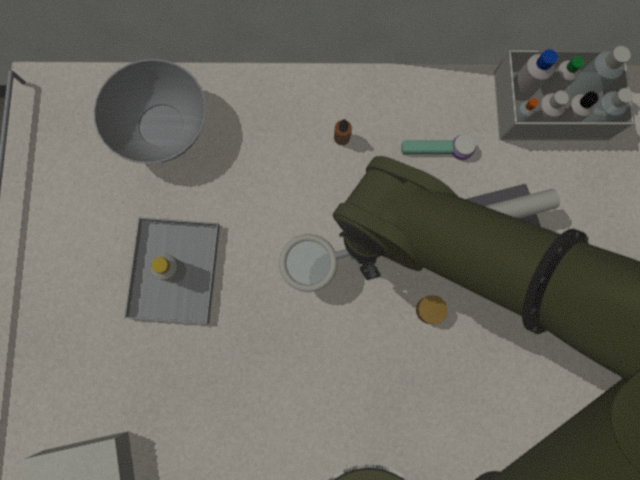

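The red band shows at the sleeve mouth (203,280) and the orange one further out at (255,240). The lens is at (308,263) in the top view, and the bottle is unchanged in the tray. I'll add a small preload against the end stop and check that it holds.

```bash
python3 - <<'E'
from h import *
p0=np.load("p0.npy")
for a in (.1125,.114):
    ctrl.movel(p0+PULL*a,max_speed=.02); s=st(a); f=s["contact_force"]@PULL; print("Fpull",f,"travel",(s["tcp_pos"]-p0)@PULL)
    if f<-10: break
for i in range(3):
    ctrl.pause(.4); s=st("hold"); print("Fpull",s["contact_force"]@PULL,"travel",(s["tcp_pos"]-p0)@PULL)
im,d=vision.grab_frame("scene"); cv2.imwrite("pics/s7.png",cv2.resize(im[100:400,100:500],None,fx=2,fy=2))
P,uv=cloud("scene",d,np.ones(d.shape,bool)); m=(np.hypot(P[:,0]-TRAY[0],P[:,1]-TRAY[1])<.06)&(P[:,2]>.098); print("cap",P[m].mean(0).round(4))
E
```

```text
0.1125 t 20.77 tcp [0.5229 0.0133 0.0596] w 0.0283 F [ -1.32 -10.52   7.89] M [-1.89  0.12  0.41]
Fpull -9.880294093179845 travel 0.11000812500392658
0.114 t 21.02 tcp [0.5228 0.0133 0.0595] w 0.028 F [  0.15 -14.05   8.9 ] M [-2.55 -0.06  0.53]
Fpull -13.666888130253014 travel 0.11000213218171614
hold t 21.42 tcp [0.5228 0.0133 0.0595] w 0.0284 F [ -0.31 -15.52   8.25] M [-2.57 -0.05  0.53]
Fpull -14.978178857152 travel 0.11002579762671598
hold t 21.82 tcp [0.5228 0.0133 0.0595] w 0.0284 F [  0.03 -14.74   8.58] M [-2.51 -0.09  0.46]
Fpull -14.304732948938087 travel 0.11003215761360083
hold t 22.22 tcp [0.5228 0.0133 0.0595] w 0.0282 F [ -1.02 -16.18   8.93] M [-2.55 -0.08  0.55]
Fpull -15.4438387928257 travel 0.11002016497467616
cap [0.4955 0.3753 0.1054]
```

View pics/s7.png

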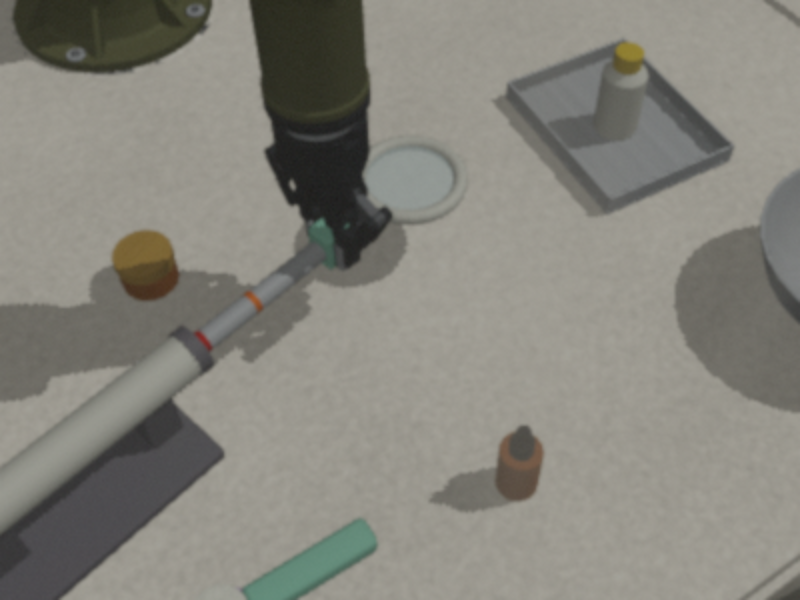

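The red band is clear of the mouth at (204,341). The bottle stands upright in the tray at (622,95), well away from the lens. The hold is steady against the end stop, so I'm handing in.

```bash
python3 - <<'E'
from h import *
ticket.close_job(); st("end")
E
```

```text
the job is handed in; nothing more can be done
the job is handed in; nothing more can be done
```

The job is handed in, at about 22 s of the 48 s allowed; no verdict was reported.

**Bottle:** I carried the bottle upright into the middle of the tray and let go of it there. The last picture shows it standing upright and free, and its cap had not moved (within 1 mm) since I let go.

**Magnifier:** I squeezed the grip across its button with 40 N and pulled the magnifier out to the second stop.
- **Travel:** the tool travelled 110.0 mm and stayed there for more than 1 s, pressing about 15 N against the end stop. The red band is visible outside the sleeve.
- **Button:** the finger opening reads 28 mm. That fits the button fully in: 29 mm, with the opening also reading about 1 mm low on the bottle. I could not read the button's travel directly.

**Other things:** the jar, dropper and brush looked undisturbed in the pictures.

**Disagreements:**
- The two cameras differed by about 6 mm in x, so I used their average. Both grasps with that average closed properly.
- The network's "grip" point fell on the lens, so I found the grip from depth and colour instead.

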